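# Bed a new air filter's rubber rim into its housing

## Task

A new air filter has been dropped into the open housing on the bench and its orange rubber rim still stands proud. With the gripper closed, run the fingertips once right round the rim in light contact all the way, clockwise as seen from above, starting at the corner beside the intake pipe and ending at that same corner, so that the filter is pressed down onto its seat all round; then lift clear. Do not press hard or pull the filter up, and leave the other things on the bench where they are.

Things in the scene. Friction and masses are not known exactly. Their poses are not given: they have to be found in the camera images.
- airbox: Lower half of a black air-filter housing, open on top, fixed, level. Origin: centre of its footprint on the bench, z up. Far = its +x, near = -x, left = +y, right = -y (yaw within 0.5 rad). Flange around the top: 190 (x) by 256 mm (y), 85 mm above the bench. Intake pipe, 66 mm thick: 60 mm out of the left wall at x = 38 mm, below the flange.
- filter: New filter in the housing: cream pleats in an orange rubber rim, a flat frame 150 (x) by 220 mm (y), 15 wide. Origin: centre of the top of the rim. Seated, the rim's top is 95 mm above the bench, 10 mm above the flange, 7 mm above the pleats; at the start its long sides stand 4 to 9 mm higher. Friction of 3 N at each long side; it stays down and cannot shift sideways.
- rim_far_left (a point): Start and end of the round: the rim's centre line at the far left corner, beside the intake pipe, at the height of the top of the seated rim (95 mm above the bench; the point is fixed to the housing, at x = 67.5, y = 102.5 mm in its frame).
- rim_far_right (a point): Second corner of the clockwise round, likewise: x = 67.5, y = -102.5 mm in the housing's frame. Pushed below the seated height the rubber gives up to 5 mm, at 2 N/mm on the long sides and 4 N/mm midway along the short ones, and springs back: fingertips kept 1.5 to 4 mm below the seated height are in steady light contact.
- rim_near_right (a point): Third corner, likewise: x = -67.5, y = -102.5 mm. The place of the touch is taken at the point midway between the closed finger pads (TCP), with the tool pointing down.
- rim_near_left (a point): Fourth corner, likewise: x = -67.5, y = 102.5 mm. From here the left side leads back to the start.
- filter_near (a joint): How far the filter's near long side still stands above its seat, as the tilt angle in rad about the far side's centre line: height = 135 mm x angle. 0 = seated, up to 0.065 at the start.
- filter_far (a joint): The same for the far long side (about the near side's centre line): height = 135 mm x angle. 0 = seated.
- old_filter: Bystander: the dirty old filter with a black rim, 150 x 220 mm and 43 mm high, loose, to the left of the housing. Origin under its centre.
- cover: Bystander: the housing's black cover, 178 x 250 mm and 62 mm high at its round outlet, loose, to the right of the housing. Origin under its centre.
- screwdriver: Bystander: a screwdriver with a red handle, 200 mm long, lying loose on the near side of the housing.
- grease: Bystander: a grease jar with a yellow cap, 64 mm in diameter and 75 mm high, loose, standing beyond the far side of the housing. Origin under its centre.

How it is judged (in metres and radians):
On the way, in this order (a step that is already met when the one before it is completed fails the run):
1. the fingertips touch the rim at the far left corner, beside the intake pipe (x of the grasp point in the frame of airbox between 0.0535 and 0.0815 m and y of the grasp point in the frame of airbox between 0.0885 and 0.1165 m and contact force between the fingers and filter above 0.3 N), for 0.05 s.
2. still touching the rim, half way along the far side (x of the grasp point in the frame of airbox between 0.0535 and 0.0815 m and y of the grasp point in the frame of airbox between -0.014 and 0.014 m and contact force between the fingers and filter above 0.3 N), for 0.05 s.
3. touching the rim at the far right corner (x of the grasp point in the frame of airbox between 0.0535 and 0.0815 m and y of the grasp point in the frame of airbox between -0.1165 and -0.0885 m and contact force between the fingers and filter above 0.3 N), for 0.05 s.
4. still touching the rim, half way along the right side (x of the grasp point in the frame of airbox between -0.014 and 0.014 m and y of the grasp point in the frame of airbox between -0.1165 and -0.0885 m and contact force between the fingers and filter above 0.3 N), for 0.05 s.
5. touching the rim at the near right corner (x of the grasp point in the frame of airbox between -0.0815 and -0.0535 m and y of the grasp point in the frame of airbox between -0.1165 and -0.0885 m and contact force between the fingers and filter above 0.3 N), for 0.05 s.
6. still touching the rim, half way along the near side (x of the grasp point in the frame of airbox between -0.0815 and -0.0535 m and y of the grasp point in the frame of airbox between -0.014 and 0.014 m and contact force between the fingers and filter above 0.3 N), for 0.05 s.
7. touching the rim at the near left corner (x of the grasp point in the frame of airbox between -0.0815 and -0.0535 m and y of the grasp point in the frame of airbox between 0.0885 and 0.1165 m and contact force between the fingers and filter above 0.3 N), for 0.05 s.
8. still touching the rim, half way along the left side (x of the grasp point in the frame of airbox between -0.014 and 0.014 m and y of the grasp point in the frame of airbox between 0.0885 and 0.1165 m and contact force between the fingers and filter above 0.3 N), for 0.05 s.
9. touching the rim at the far left corner again (all of step 1), for 0.05 s.
At the end, for the whole second after the job is handed in: The near and far sides of the filter stand less than 0.015 rad (2 mm) above their seat, and the old filter, cover, screwdriver and grease jar are within 20 mm of where they started (value of joint each of filter_near, filter_far below 0.015 rad and distance of each of old_filter, cover, screwdriver, grease from where it was at the start of the episode below 0.02 m); the robot touches nothing.
It fails at once if the robot presses on the filter or its housing with more than 35 N (contact force between any of the fingers, the arm and airbox above 35 N).
It fails at once if the fingers lift off the rim on the way round (TCP over the rim, more than 40 mm from the start corner, 126 to 146 mm above the bench: fingertips 12 to 32 mm above the seated rim) (x of the grasp point in the frame of airbox between -0.0825 and 0.0825 m and y of the grasp point in the frame of airbox between -0.1175 and 0.1175 m and not (x of the grasp point in the frame of airbox between -0.0525 and 0.0525 m and y of the grasp point in the frame of airbox between -0.0875 and 0.0875 m) and horizontal distance between the grasp point and rim_far_left above 0.04 m and height (world z) of the grasp point between 0.126 and 0.146 m).
It fails at once if the filter is pulled up (a side over 0.09 rad, 12 mm, above its seat) (value of joint any of filter_near, filter_far above 0.09 rad).
It fails at once if the old filter, cover, screwdriver or grease jar is shoved or lifted (moved more than 20 mm) (distance of any of old_filter, cover, screwdriver, grease from where it was at the start of the episode above 0.02 m).
It also fails if it takes over 64 s, if anything falls off the work surface, if the arm or the gripper's body presses on something with over 40 N, if the wrist force passes 120 N, or if a joint passes its speed limit or range.

## Robot

A 6-joint arm with a two-finger parallel gripper is mounted at the origin on the work surface. World frame = base frame: x ahead of the robot, y to its left, z up, the work surface at z = 0. Lengths are in m, angles in degrees, forces in N, time in s.
With the tool pointing down it reaches from about 0.25 to 0.725 m from the base axis. Payload 9.7 kg.
Tool frame: the origin (TCP) lies between the finger pads, 19 mm behind the fingertips; this is the grasp point; z points along the fingers, y is the line along which they close (so a half turn about z gives the same grasp; the last joint's range is limited). The gripper opens to 85 mm and grips with 20 to 120 N. Pads are 22 mm wide; open, the fingers measure 114 mm over their backs; the gripper's body (76 mm by 85 mm) begins 54 mm behind the grasp point. The pads swing forward as they close: fully open they stand 13 mm farther back than shut.
Start: joints at [74.542, 4.979, 10.078, 95.1, 0, 90], TCP at [0.147, 0.53, 0.25] pointing down, gripper open.
Joint ranges: [-179.16, 179.16], [-48.56, 103.87], [-65.8, 70.77], [-126.05, 130.52], [-82.76, 87.17], [-180, 180]. Speed limits (degrees/s): [127.2, 127.2, 147.25, 180, 180, 180].

## Interface

Orientations are given as [roll, pitch, yaw] about the fixed x, y, z axes, in that order (R = Rz(yaw) Ry(pitch) Rx(roll)).
In Python, from workcell import bot gives the robot as it stands. The module is installed in compiled form; this text tells all that it offers.
- The arm moves only by the tool send_rows, never from a script. Its argument "moves" is one flat list of numbers, 7 for each row, row after row: the shift along the world's x, y, z normalised to -1 to 1, where 1 is 0.025 m, then the turn, a rotation vector about the world's x, y, z normalised to -1 to 1, where 1 is 0.15 rad, then the closure, from -1 (fully open) to 1 (shut), so that 0 is half open. A call has 1 to 8 rows; each row shifts and turns the commanded pose from where the row before left it; what a row does not reach is not made up. A row lasts 1/8 s, in which the tool goes at most 62.5 mm and 10.7 degrees, less where a joint would pass 70% of its speed; a pose out of reach is approached as far as the arm can. A call with a number of a shift or a turn outside -1 to 1 is refused whole. A call with a gripper value outside its range is refused whole. The fingers move at their own pace and stop on an object; "squeeze" is the grip in N (left out, the last holds). Time passes only in rows, so rows that do not move let the fingers close. It gives the time, the measured TCP pose, the force, the opening and the grip force at its end, in the units of the state.
- bot.get_obs(): the state, without advancing time (a new reading comes with each control period).
- bot.camera(name): name is "scene" or "top" or "wrist"; returns a dict with "color" (384x512x3 uint8, red, green, blue), "camera_matrix" (3x3 intrinsics, pixels), "R" (3x3) and "t" (3): a world point X has camera coordinates R X + t. Camera axes: x right, y down, z forward; pixel columns grow to the right and rows downward; lengths in m; the calibration is good to about 2 mm. A picture is of the moment at which its call begins. There is no depth.
- bot.job_done(): hands the job in; it is judged then, once.
Trained networks look in the newest picture that a camera, given by its name, has taken for a name from the list of things; names that differ only in an ending like _2 or _b are one class to them, and where a whole thing is asked for, a point or a joint stands for the part that bears it (a point fixed in the world has none). Each returns a list of dicts, best first, with "p" (0 to 1); they miss things now and then, are a little off and sometimes report something else, mostly with a low value. They report only what shows in the picture. A call takes as long as a camera call.
- bot.boxes_of(camera, query): "extent" ([left, top, right, bottom] in pixels, round what is visible of it).
- bot.trace(camera, query): "region" (384x512 bool, what is visible of it) and "extent" ([left, top, right, bottom] in pixels, round what is visible of it).
- bot.landmark_of(camera, query): "pixel" ([column, row] in pixels: a listed point, or the origin of a listed thing).
The state is a dict: "time": time; "q": joint angles; "qd": joint speeds; "joint_efforts": joint torques, N m; "ee_pos": TCP position; "tcp_rot": TCP orientation; "wrist_force": force on the tool from outside, world axes, zero at the start; "torque": the same for the moment, N m; "opening": finger opening in m; "grasp_force": force on a finger pad.
Only numpy, scipy, OpenCV 4.12 (cv2) and the standard library are available. Lean on these libraries where they do the work, as an engineer would, in place of code of your own. Each camera call takes 0.05 s, during which the arm holds its last target. There are 200 camera calls.

## Working session

There is one attempt and no reset: what is moved stays moved. The work goes in short steps, Python scripts to look and compute and a tool call to move; the robot and the scene stay as the last step left them, time stands still between calls to the robot, and variables do not carry over. Pictures are saved under pics/ and viewed, at most 10 in all, crops included, and the job is handed in when it is done.

Besides the shell and the picture viewer there is one more tool, called after "Emit:" by a JSON object that holds its "fn" and its "kwargs". send_rows: Moves the arm, as the interface text tells. Its arguments: {"type":"object","properties":{"moves":{"type":"array"},"squeeze":{"type":"number"}},"required":["moves"]}

```bash
mkdir -p pics; cat > h.py <<'E'
import numpy as np, cv2
from workcell import bot
def ray(c,px,z):
    K,R,t=map(np.array,(c["camera_matrix"],c["R"],c["t"]))
    d=R.T@np.linalg.solve(K,[px[0],px[1],1.]); o=-R.T@t
    return o+d*(z-o[2])/d[2]
def proj(c,X):
    K,R,t=map(np.array,(c["camera_matrix"],c["R"],c["t"]))
    p=K@(R@np.array(X)+t); return p[:2]/p[2]
def save(c,n): cv2.imwrite("pics/"+n,c["color"][:,:,::-1])
PTS=dict(rim_far_left=(67.5,102.5),rim_far_right=(67.5,-102.5),rim_near_right=(-67.5,-102.5),rim_near_left=(-67.5,102.5))
E
python3 - <<'E'
from h import *
np.set_printoptions(precision=4,suppress=True)
o=bot.get_obs();print(o["ee_pos"],o["tcp_rot"],o["wrist_force"],o["opening"])
for n in("top","scene"):
    c=bot.camera(n);save(c,n+"1.png")
    for q in list(PTS)+["airbox","filter","grease","screwdriver","cover","old_filter"]:
        for d in bot.landmark_of(n,q)[:1]:
            z=.095 if q in PTS else .1 if q=="filter" else 0
            print(n,q,np.round(d["pixel"],1),round(d["p"],2),ray(c,d["pixel"],z))
E
```

```text
[0.1465 0.5299 0.2493] [-179.9224   -0.0013  164.5422] [-1.0509 -0.2331 -0.1   ] 0.08516830991403762
top rim_far_left [215.7 174. ] 0.97 [0.6229 0.1371 0.095 ]
top rim_near_right [303.3 226.7] 0.67 [ 0.4907 -0.0863  0.095 ]
top rim_near_left [218.  234.7] 0.9 [0.4689 0.1285 0.095 ]
top airbox [257.2 205.8] 0.79 [0.5493 0.0299 0.    ]
top filter [258.8 201.3] 0.71 [0.5536 0.0266 0.1   ]
top grease [275.2 147.8] 0.84 [ 0.7112 -0.0188  0.    ]
top screwdriver [260.  264.5] 0.6 [0.3903 0.021  0.    ]
top cover [373.5 186.4] 0.77 [ 0.6057 -0.2908  0.    ]
top old_filter [146.6 210.2] 0.9 [0.5346 0.3318 0.    ]
scene rim_far_left [291.5 203.6] 0.82 [0.6237 0.1245 0.095 ]
scene rim_far_right [215.9 198.7] 0.78 [ 0.6228 -0.0801  0.095 ]
scene rim_near_right [218.5 167.4] 0.96 [ 0.4744 -0.0982  0.095 ]
scene rim_near_left [215.2 199.1] 0.69 [ 0.6247 -0.0816  0.095 ]
scene airbox [252.6 211.1] 0.65 [0.557 0.014 0.   ]
scene filter [253.6 184.5] 0.89 [0.5561 0.0165 0.1   ]
scene grease [230.9 249.1] 0.77 [ 0.7142 -0.0294  0.    ]
scene screwdriver [236.4 247.7] 0.24 [ 0.7079 -0.0154 -0.    ]
scene cover [145.4 211.6] 0.58 [ 0.5897 -0.3043  0.    ]
scene old_filter [357.7 212.8] 0.65 [0.5345 0.3292 0.    ]
```

```bash
python3 -c "
import cv2
a=cv2.imread('pics/top1.png')[120:300,100:420];b=cv2.imread('pics/scene1.png')[100:300,100:420]
cv2.imwrite('pics/t1.png',cv2.resize(a,None,fx=2.4,fy=2.4,interpolation=2));cv2.imwrite('pics/s1.png',cv2.resize(b,None,fx=2.4,fy=2.4,interpolation=2))"
```

```text
(no output)
```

View pics/t1.png

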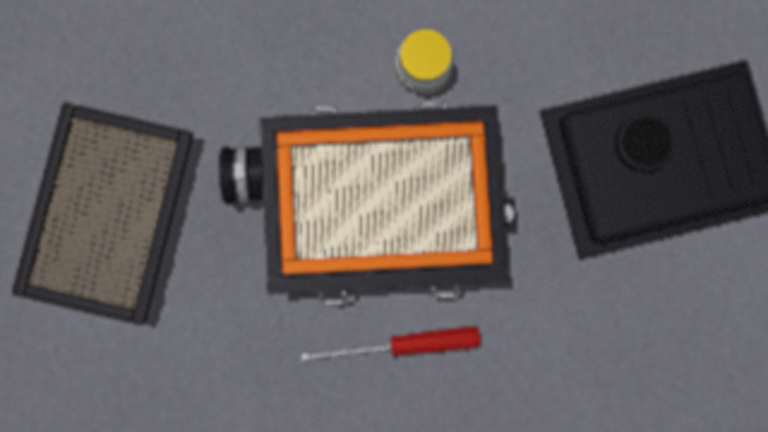

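View pics/s1.png

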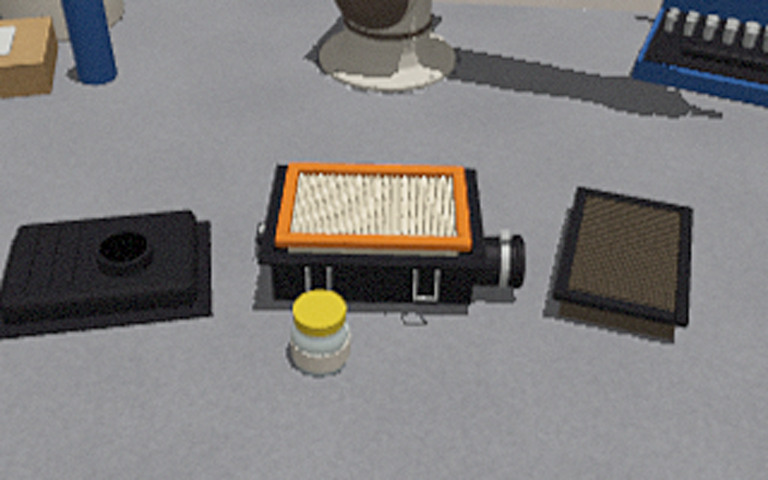

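Emit:
{"fn": "send_rows", "kwargs": {"moves": [0.3,-0.6,0.5,0,0,0,1,0.6,-0.9,0.5,0,0,0,1,0.6,-0.9,0.5,0,0,0,1,0.6,-0.9,0.5,0,0,0,1,0.6,-0.9,0.5,0,0,0,1,0.6,-0.9,0.5,0,0,0,1,0.6,-0.9,0.5,0,0,0,1,0.6,-0.9,0.5,0,0,0,1], "squeeze": 20}}

```text
time: 2.1
ee_pos: [0.2595, 0.3558, 0.3515]
tcp_rot: [179.9, 0.0, 164.5]
wrist_force: [0.2, 0.8, 0.3]
opening: -0.0002
grasp_force: 0.0
```

Emit:
{"fn": "send_rows", "kwargs": {"moves": [0.6,-0.9,0,0,0,0,1,0.6,-0.9,0,0,0,0,1,0.6,-0.9,0,0,0,0,1,0.6,-0.9,0,0,0,0,1,0.6,-0.9,0,0,0,0,1,0.6,-0.9,0,0,0,0,1,0.6,-0.9,0,0,0,0,1,0.6,-0.9,0,0,0,0,1]}}

```text
time: 3.1
ee_pos: [0.379, 0.176, 0.3511]
tcp_rot: [180.0, 0.1, 164.5]
wrist_force: [-0.2, 0.2, -1.2]
opening: 0.0001
grasp_force: 0.0
```

Emit:
{"fn": "send_rows", "kwargs": {"moves": [0.8,-0.9,0,0,0,0,1,0.8,-0.9,0,0,0,0,1,0.7,-0.9,0,0,0,0,1,0.6,-0.9,0,0,0,0,1,0.6,-0.8,0,0,0,0,1,0,0,0,0,0,0,1]}}

```text
time: 3.85
ee_pos: [0.4666, 0.066, 0.3505]
tcp_rot: [-180.0, 0.0, 164.4]
wrist_force: [-0.2, -0.4, 0.3]
opening: -0.0004
grasp_force: 0.0
```

```bash
python3 - <<'E'
from h import *
o=bot.get_obs();print(o["ee_pos"],o["tcp_rot"],o["q"],o["wrist_force"],o["opening"],o["time"])
c=bot.camera("wrist");save(c,"w1.png");print(-np.array(c["R"]).T@c["t"])
for n in("top","scene","wrist"):
    c=bot.camera(n); np.savez(n+".npz",**c)
    tr=bot.trace(n,"filter"); print(n,[ (round(d["p"],2),d["extent"]) for d in tr])
E
```

```text
[0.46657435 0.06602145 0.35052597] [-1.79994828e+02  1.73600129e-02  1.64401865e+02] [ 8.06064038e+00 -2.22230137e+00  1.42049596e+01  1.06413436e+02
 -1.17040775e-02  2.36587745e+01] [-0.23882992 -0.39984057  0.28706222] -0.00035382899786380665 3.85
[0.39355121 0.08652005 0.47461318]
top [(0.78, [212.3, 167.1, 303.9, 229.9]), (0.67, [189.9, 165.8, 315.9, 240.7])]
scene []
wrist [(0.96, [146.3, 155.8, 327.7, 284.4])]
```

View pics/w1.png

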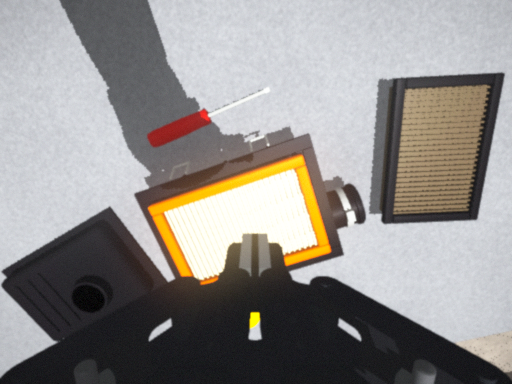

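```bash
cat > fit.py <<'E'
from h import *
from scipy.optimize import minimize
S=4
def corners(p,hx,hy,dz=0):
    x,y,a,hn,hf=p; c,s=np.cos(a),np.sin(a)
    return [(x+c*u-s*v,y+s*u+c*v,.095+(hf if u>0 else hn)+dz) for u,v in((hx,hy),(hx,-hy),(-hx,-hy),(-hx,hy))]
def poly(c,P): return np.array([proj(c,X) for X in P])
def render(c,p):
    m=np.zeros((384*S,512*S),np.uint8)
    q=lambda P:np.round((P+.5)*S*16).astype(np.int32)
    o=np.vstack([poly(c,corners(p,.075,.11)),poly(c,corners(p,.075,.11,-.006))])
    cv2.fillConvexPoly(m,cv2.convexHull(q(o)),255,shift=4)
    cv2.fillConvexPoly(m,q(poly(c,corners(p,.06,.095))),0,shift=4)
    return cv2.resize(m,(512,384),interpolation=cv2.INTER_AREA)/255.
C={n:dict(np.load(n+".npz")) for n in("top","scene","wrist")}
M={}
for n in C:
    im=cv2.imread(f"pics/{n}1.png") if n!="wrist" else C[n]["color"][:,:,::-1].copy()
    h=cv2.cvtColor(im,cv2.COLOR_BGR2HSV)
    m=cv2.inRange(h,(4,150,90),(20,255,255))
    k,l,st,_=cv2.connectedComponentsWithStats(m); i=1+np.argmax(st[1:,4]); M[n]=(l==i)*1.
    print(n,st[i])
def cost(p,use): return sum(np.abs(render(C[n],p)-M[n]).sum()/M[n].sum() for n in use)+.0*p[3]
for use in(("top",),("scene",),("top","scene")):
    best=min((minimize(cost,[.55,.02,a,.006,.006],args=(use,),method="Nelder-Mead",options=dict(initial_simplex=np.array([.55,.02,a,.006,.006])+np.vstack([np.zeros(5),np.diag([.02,.02,.1,.004,.004])]),maxiter=400)) for a in(0,.08)),key=lambda r:r.fun)
    print(use,best.x.round(4),round(best.fun,3))
p=best.x
for n in C:
    im=C[n]["color"][:,:,::-1].copy() if n=="wrist" else cv2.imread(f"pics/{n}1.png")
    im=cv2.resize(im,None,fx=3,fy=3)
    for d in((.075,.11),(.06,.095)):
        cv2.polylines(im,[np.round((poly(C[n],corners(p,*d))+.5)*3).astype(int)],True,(255,0,0),1)
    C[n]["ov"]=im
a=C["top"]["ov"][470:720,600:960];b=C["scene"]["ov"][470:720,600:960]
w=C["wrist"]["ov"][380:880,380:1020][:, :]
cv2.imwrite("pics/ov.png",np.vstack([np.hstack([a,b]),cv2.resize(w,(720,562))[:340]]))
x,y,a_,_,_=p
for q,(u,v) in PTS.items(): print(q,np.round([x+np.cos(a_)*u/1e3-np.sin(a_)*v/1e3,y+np.sin(a_)*u/1e3+np.cos(a_)*v/1e3],4))
E
python3 fit.py
```

```text
top [ 215  171   91   64 1605]
scene [ 214  168   83   37 1051]
wrist [ 146  155  184  123 1560]
('top',) [0.552  0.0254 0.0609 0.0058 0.0081] 0.093
('scene',) [0.5549 0.0219 0.0599 0.007  0.0059] 0.161
('top', 'scene') [0.5525 0.0242 0.0612 0.0057 0.0046] 0.349
rim_far_left [0.6136 0.1307]
rim_far_right [ 0.6261 -0.0739]
rim_near_right [ 0.4914 -0.0822]
rim_near_left [0.4788 0.1224]
```

View pics/ov.png

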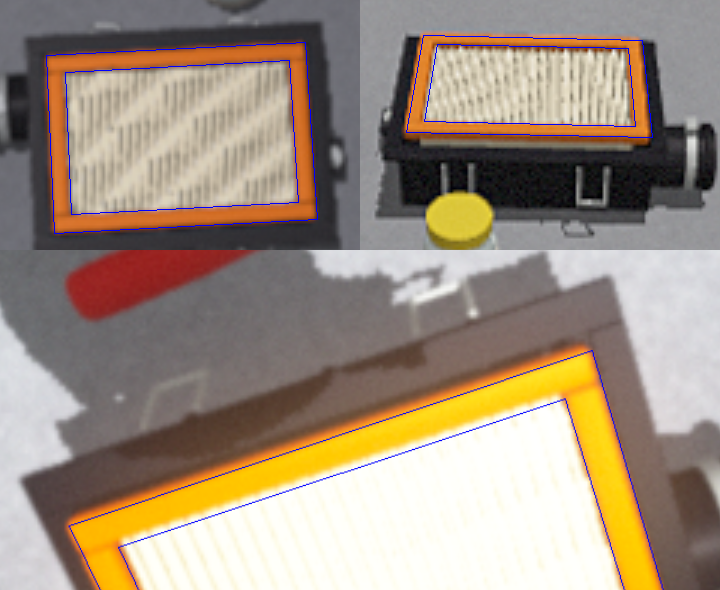

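Emit:
{"fn": "send_rows", "kwargs": {"moves": [0.73,0.32,-0.95,0,0,0,1,0.73,0.33,-0.95,0,0,0,1,0.73,0.32,-0.95,0,0,0,1,0.73,0.33,-0.95,0,0,0,1,0.73,0.32,-0.95,0,0,0,1,0.73,0.33,-0.95,0,0,0,1,0.73,0.32,-0.95,0,0,0,1,0.73,0.33,-0.95,0,0,0,1]}}

```text
time: 5.2
ee_pos: [0.6129, 0.1334, 0.1592]
tcp_rot: [-180.0, -0.0, 164.6]
wrist_force: [0.6, -0.6, 1.2]
opening: 0.0003
grasp_force: 0.0
```

Emit:
{"fn": "send_rows", "kwargs": {"moves": [0,0,-0.2,0,0,0,1,0,0,0,0,0,0,1,0,0,0,0,0,0,1]}}

```text
time: 5.58
ee_pos: [0.6125, 0.1326, 0.1565]
tcp_rot: [180.0, 0.1, 164.5]
wrist_force: [-0.3, -0.2, 0.0]
opening: -0.0004
grasp_force: 0.0
```

```bash
python3 - <<'E'
from h import *
print(bot.get_obs()["ee_pos"])
c=bot.camera("wrist");save(c,"w2.png")
K=[("FL",.613,.131),("FR",.6255,-.0735),("NR",.491,-.082),("NL",.478,.1225)]
for n,x,y in K: print(n,proj(c,(x,y,.1)).round(1))
for n in("top","scene"):
    c=bot.camera(n);save(c,n+"2.png")
E
```

```text
[0.6124869  0.13256014 0.15651752]
FL [252.5 223.6]
FR [-10. 307.]
NR [-138.5  131.2]
NL [170.3   4.9]
```

View pics/w2.png

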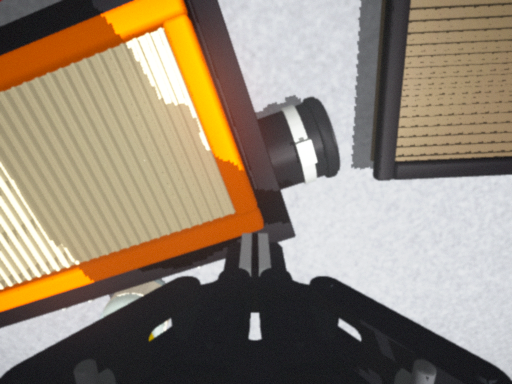

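```bash
python3 - <<'E'
import h; from h import *
c=bot.camera("wrist");np.savez("wrist2.npz",**c)
im=c["color"][:,:,::-1].copy()
def cor(x,y,a,hx,hy,z): 
    k,s=np.cos(a),np.sin(a); return np.array([proj(c,(x+k*u-s*v,y+s*u+k*v,z)) for u,v in((hx,hy),(hx,-hy),(-hx,-hy),(-hx,hy))])
big=cv2.resize(im,None,fx=1.5,fy=1.5)
for z,col in((.095,(255,0,0)),(.102,(0,255,0))):
  for d in((.075,.11),(.06,.095)):
    cv2.polylines(big,[np.round((cor(.552,.0245,.061,*d,z)+.5)*1.5).astype(int)],True,col,1)
for d in((.095,.128),):
    cv2.polylines(big,[np.round((cor(.552,.0245,.061,*d,.085)+.5)*1.5).astype(int)],True,(255,0,255),1)
cv2.imwrite("pics/w3.png",big)
E
```

```text
(no output)
```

View pics/w3.png

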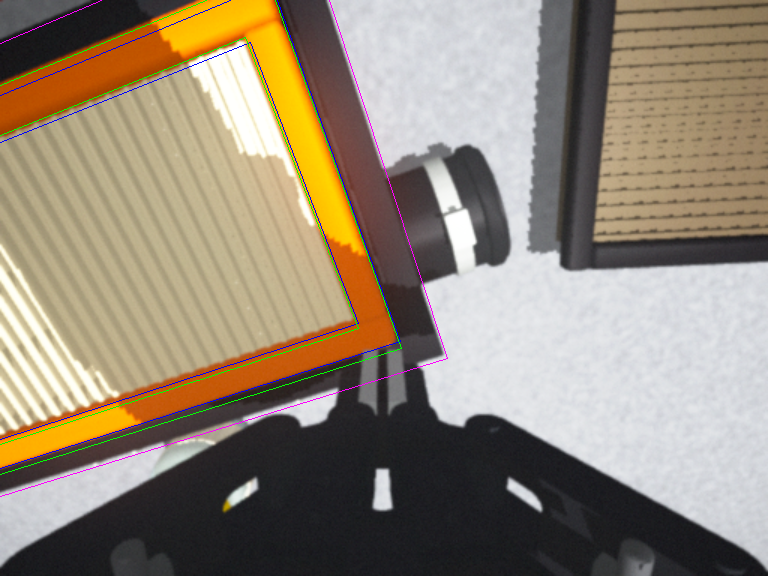

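Emit:
{"fn": "send_rows", "kwargs": {"moves": [0,-0.12,-0.6,0,0,0,1,0,0,-0.5,0,0,0,1,0,0,-0.2,0,0,0,1,0,0,-0.2,0,0,0,1,0,0,-0.16,0,0,0,1,0,0,0,0,0,0,1,0,0,0,0,0,0,1]}}

```text
time: 6.65
ee_pos: [0.6127, 0.1297, 0.1138]
tcp_rot: [180.0, 0.0, 164.5]
wrist_force: [-0.1, 0.7, 0.5]
opening: -0.0001
grasp_force: 0.4
```

Emit:
{"fn": "send_rows", "kwargs": {"moves": [0,0,0,0,0,0,1]}}

```text
time: 6.78
ee_pos: [0.6127, 0.1296, 0.1137]
tcp_rot: [180.0, 0.0, 164.5]
wrist_force: [0.2, -0.6, 0.4]
opening: 0.0004
grasp_force: 0.4
```

Emit:
{"fn": "send_rows", "kwargs": {"moves": [0,0,-0.1,0,0,0,1,0,0,0,0,0,0,1,0,0,0,0,0,0,1]}}

```text
time: 7.15
ee_pos: [0.6127, 0.1297, 0.1114]
tcp_rot: [180.0, 0.0, 164.5]
wrist_force: [-1.7, -0.4, 3.7]
opening: -0.0
grasp_force: 2.3
```

Emit:
{"fn": "send_rows", "kwargs": {"moves": [0.03,-0.51,0,0,0,0,1,0.03,-0.51,0,0,0,0,1,0.03,-0.51,0,0,0,0,1,0.03,-0.51,0,0,0,0,1,0.03,-0.51,0,0,0,0,1,0.03,-0.51,0,0,0,0,1,0.03,-0.51,0,0,0,0,1,0.03,-0.51,0,0,0,0,1]}}

```text
time: 8.15
ee_pos: [0.6186, 0.0265, 0.1111]
tcp_rot: [180.0, 0.0, 164.5]
wrist_force: [0.1, 3.7, 5.2]
opening: -0.0007
grasp_force: 2.6
```

Emit:
{"fn": "send_rows", "kwargs": {"moves": [0,0,0,0,0,0,1]}}

```text
time: 8.28
ee_pos: [0.6186, 0.0255, 0.1111]
tcp_rot: [-179.9, 0.0, 164.4]
wrist_force: [1.3, -2.6, 5.8]
opening: -0.0001
grasp_force: 2.6
```

Emit:
{"fn": "send_rows", "kwargs": {"moves": [0.03,-0.5,0,0,0,0,1,0.03,-0.5,0,0,0,0,1,0.03,-0.5,0,0,0,0,1,0.03,-0.5,0,0,0,0,1,0.03,-0.5,0,0,0,0,1,0.03,-0.5,0,0,0,0,1,0.03,-0.5,0,0,0,0,1,0.03,-0.5,0,0,0,0,1]}}

```text
time: 9.28
ee_pos: [0.6244, -0.0734, 0.1111]
tcp_rot: [180.0, -0.0, 164.5]
wrist_force: [0.4, 4.2, 5.8]
opening: 0.0001
grasp_force: 2.7
```

Emit:
{"fn": "send_rows", "kwargs": {"moves": [0,0,0,0,0,0,1,0,0,0,0,0,0,1]}}

```text
time: 9.52
ee_pos: [0.6245, -0.0743, 0.1112]
tcp_rot: [-179.9, 0.0, 164.5]
wrist_force: [-0.5, -2.4, 5.0]
opening: 0.0005
grasp_force: 2.7
```

Emit:
{"fn": "send_rows", "kwargs": {"moves": [-0.45,-0.04,0,0,0,0,1,-0.45,-0.04,0,0,0,0,1,-0.45,-0.03,0,0,0,0,1,-0.45,-0.03,0,0,0,0,1,-0.45,-0.03,0,0,0,0,1,-0.45,-0.03,0,0,0,0,1,0,0,0,0,0,0,1]}}

```text
time: 10.4
ee_pos: [0.5565, -0.0787, 0.1115]
tcp_rot: [-179.9, 0.0, 164.5]
wrist_force: [-1.9, 0.4, 6.0]
opening: -0.0001
grasp_force: 3.1
```

Emit:
{"fn": "send_rows", "kwargs": {"moves": [-0.3,-0.02,0,0,0,0,1,-0.3,-0.02,0,0,0,0,1,-0.3,-0.02,0,0,0,0,1]}}

```text
time: 10.78
ee_pos: [0.5351, -0.0801, 0.1116]
tcp_rot: [-180.0, 0.1, 164.5]
wrist_force: [3.6, -1.2, 4.5]
opening: -0.0
grasp_force: 2.8
```

Forces stay light; continue to the near right corner.

Emit:
{"fn": "send_rows", "kwargs": {"moves": [-0.36,-0.03,0,0,0,0,1,-0.36,-0.03,0,0,0,0,1,-0.36,-0.03,0,0,0,0,1,-0.36,-0.03,0,0,0,0,1,-0.36,-0.03,0,0,0,0,1,0,0,0,0,0,0,1,0,0,0,0,0,0,1]}}

```text
time: 11.65
ee_pos: [0.4887, -0.0828, 0.1106]
tcp_rot: [-179.9, -0.1, 164.5]
wrist_force: [-3.4, -1.4, 5.4]
opening: 0.0
grasp_force: 2.6
```

Emit:
{"fn": "send_rows", "kwargs": {"moves": [-0.03,0.5,0,0,0,0,1,-0.03,0.5,0,0,0,0,1,-0.03,0.5,0,0,0,0,1,-0.03,0.5,0,0,0,0,1,-0.03,0.5,0,0,0,0,1,-0.03,0.5,0,0,0,0,1,-0.03,0.5,0,0,0,0,1,-0.03,0.5,0,0,0,0,1]}}

```text
time: 12.65
ee_pos: [0.4835, 0.0182, 0.111]
tcp_rot: [-180.0, -0.0, 164.5]
wrist_force: [-0.5, -3.4, 4.5]
opening: 0.0006
grasp_force: 2.3
```

Emit:
{"fn": "send_rows", "kwargs": {"moves": [0,0,0,0,0,0,1]}}

```text
time: 12.78
ee_pos: [0.4835, 0.0188, 0.111]
tcp_rot: [179.9, -0.0, 164.6]
wrist_force: [-0.8, 3.3, 4.7]
opening: 0.0001
grasp_force: 2.3
```

Emit:
{"fn": "send_rows", "kwargs": {"moves": [-0.03,0.51,0,0,0,0,1,-0.03,0.51,0,0,0,0,1,-0.03,0.51,0,0,0,0,1,-0.03,0.51,0,0,0,0,1,-0.03,0.51,0,0,0,0,1,-0.03,0.51,0,0,0,0,1,-0.03,0.51,0,0,0,0,1,-0.03,0.51,0,0,0,0,1]}}

```text
time: 13.78
ee_pos: [0.4775, 0.1202, 0.111]
tcp_rot: [-180.0, -0.0, 164.5]
wrist_force: [-0.8, -3.2, 5.2]
opening: -0.0002
grasp_force: 2.3
```

Emit:
{"fn": "send_rows", "kwargs": {"moves": [0,0,0,0,0,0,1,0,0,0,0,0,0,1]}}

```text
time: 14.02
ee_pos: [0.4776, 0.1199, 0.111]
tcp_rot: [179.9, -0.0, 164.6]
wrist_force: [-0.8, 3.4, 4.6]
opening: 0.0004
grasp_force: 2.2
```

To FL (.6122,.1289): dx .1346, dy .009.

Emit:
{"fn": "send_rows", "kwargs": {"moves": [0.45,0.03,0,0,0,0,1,0.45,0.03,0,0,0,0,1,0.45,0.03,0,0,0,0,1,0.45,0.03,0,0,0,0,1,0.45,0.03,0,0,0,0,1,0.45,0.03,0,0,0,0,1,0,0,0,0,0,0,1]}}

```text
time: 14.9
ee_pos: [0.5465, 0.1233, 0.111]
tcp_rot: [-180.0, 0.0, 164.5]
wrist_force: [-0.8, -0.8, 7.4]
opening: -0.0002
grasp_force: 3.9
```

Emit:
{"fn": "send_rows", "kwargs": {"moves": [0.45,0.03,0,0,0,0,1,0.45,0.03,0,0,0,0,1,0.45,0.03,0,0,0,0,1,0.45,0.03,0,0,0,0,1,0.45,0.03,0,0,0,0,1,0.45,0.03,0,0,0,0,1,0,0,0,0,0,0,1,0,0,0,0,0,0,1]}}

```text
time: 15.9
ee_pos: [0.6141, 0.1278, 0.1109]
tcp_rot: [180.0, 0.1, 164.5]
wrist_force: [3.1, -0.2, 5.4]
opening: -0.0002
grasp_force: 2.3
```

Back at the start corner; lift straight up.

Emit:
{"fn": "send_rows", "kwargs": {"moves": [0,0,0.2,0,0,0,1,0,0,0.6,0,0,0,1,0,0,0.9,0,0,0,1,0,0,0.9,0,0,0,1,0,0,0.9,0,0,0,1,0,0,0.9,0,0,0,1,0,0,0.9,0,0,0,1,0,0,0,0,0,0,1]}}

```text
time: 16.9
ee_pos: [0.6131, 0.1284, 0.2457]
tcp_rot: [179.9, 0.2, 164.5]
wrist_force: [-0.4, 0.1, 0.3]
opening: -0.0003
grasp_force: 0.0
```

Emit:
{"fn": "send_rows", "kwargs": {"moves": [-0.6,0.8,0.3,0,0,0,1,-0.6,0.8,0.3,0,0,0,1,-0.6,0.8,0.3,0,0,0,1,-0.6,0.8,0.3,0,0,0,1,-0.6,0.8,0.3,0,0,0,1,-0.6,0.8,0.3,0,0,0,1,-0.6,0.8,0.3,0,0,0,1,0,0,0,0,0,0,1]}}

```text
time: 17.9
ee_pos: [0.506, 0.27, 0.2962]
tcp_rot: [180.0, -0.0, 164.7]
wrist_force: [0.5, -0.2, -0.7]
opening: -0.0003
grasp_force: 0.0
```

```bash
python3 - <<'E'
from h import *
print(bot.get_obs()["ee_pos"],bot.get_obs()["wrist_force"])
o=[]
for n in("top","scene"):
    c=bot.camera(n); o.append(c["color"][130:290,180:420] if n=="top" else c["color"][140:300,130:370])
cv2.imwrite("pics/end.png",cv2.resize(np.hstack(o),(780,260))[:,:,::-1])
E
```

```text
[0.50602319 0.2699876  0.29620583] [ 0.49889938 -0.23848866 -0.74713107]
```

View pics/end.png

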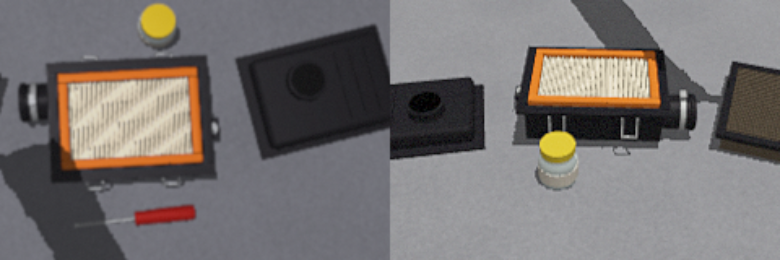

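The end picture shows the rim sitting evenly in the housing (the gap under its far side is gone). The jar, cover, screwdriver and old filter look unmoved.

```bash
python3 -c "
from workcell import bot
print(bot.job_done())"
```

```text
the job is handed in; nothing more can be done
None
```

I ran the closed fingertips once clockwise round the rim, from the far left corner back to it, at readings of about 4 to 7 N downward; the filter looks seated all round in the last pictures, the arm is lifted clear, the other things look unmoved, and I handed the job in at about 18 s (no verdict was returned).

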